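# Raise a dental cast out of its tray on the model lifter

### The arm

A 6-joint arm with a two-finger parallel gripper is mounted at the origin on the work surface. World frame = base frame: x ahead of the robot, y to its left, z up, the work surface at z = 0. Lengths are in m, angles in rad, forces in N, time in s.
With the tool pointing down it reaches from about 0.35 to 0.775 m from the base axis. Payload 7.3 kg.
Tool frame: the origin (TCP) lies midway between the tips of the shut fingers; the grasp point (between the pads) lies grasp_offset behind it (grasp_offset is the distance from the TCP to the grasp point, in m); z points along the fingers, y is the line along which they close (so a half turn about z gives the same grasp; the last joint's range is limited). The gripper opens to 92 mm and grips with 3 to 60 N. Pads are 19 mm wide; open, the fingers measure 130 mm over their backs; the gripper's body (75 mm by 190 mm) begins 47 mm behind the grasp point.
Start: joints at [-1.466, 0.342, 1.524, -0, 1.275, -0.146], TCP at [0.13, -0.509, 0.227] pointing down, gripper open.
Joint ranges: [-2.53, 2.53], [-0.77, 2.02], [0.04, 2.7], [-1, 4.14], [0.28, 2.66], [-3.11, 3.11]. Speed limits (rad/s): [2.57, 2.57, 3.14, 3.14, 3.14, 3.14].

### API

Orientations are given as [roll, pitch, yaw] about the fixed x, y, z axes, in that order (R = Rz(yaw) Ry(pitch) Rx(roll)).
In Python, from cell import * gives the robot as it stands.
- The arm moves only by the tool step_arm, never from a script. Its argument "plan" is a list of rows, each a list of 5 numbers: the closure, from -1 (fully open) to 1 (shut), then the shift along the tool's x, y, z in m, then the turn about the tool's z in rad. In form: [[hand, x, y, z, twist], ...]. A call has 1 to 20 rows; each row is the pose to reach, as a shift and turn from the pose commanded when the call began, along the tool's axes at that moment; what a row does not reach only later rows make up. A row lasts 1/8 s, in which the tool goes at most 62.5 mm and 10.7 degrees, less where a joint would pass 70% of its speed; a pose out of reach is approached as far as the arm can. A call with a gripper value outside its range is refused whole. The fingers move at their own pace and stop on an object; "grip_force" is the grip in N (left out, the last holds). Time passes only in rows, so rows that repeat a pose let the fingers close. It gives the time, the measured TCP pose, the force, the opening and the grip force at its end, in the units of the state.
- observe(): the state, without advancing time (a new reading comes with each control period).
- read_camera(name): name is "side" or "top" or "wrist"; returns a dict with "img" (480x640x3 uint8, red, green, blue), "range_z" (480x640 float32, m along the optical axis (not along the pixel's ray), 0 where there is no reading), "fx", "fy", "cx", "cy" (pixels), "R" (3x3) and "t" (3): a world point X has camera coordinates R X + t; the wrist camera has in their place "T_tool_cam" (4x4, takes a point from camera to tool coordinates, whose origin is the TCP and whose axes are the flange's). Camera axes: x right, y down, z forward; pixel columns grow to the right and rows downward; lengths in m; the calibration is good to about 2 mm. The wrist camera is an equidistant fisheye: a pixel r from the principal point sees the ray r / f radians off the axis. A picture is of the moment at which its call begins: read the wrist's pose just before it.
- hand_in(): hands the job in; it is judged then, once.
The state is a dict: "time": time; "qpos": joint angles; "qvel": joint speeds; "joint_efforts": joint torques, N m; "tool_pos": TCP position; "tool_rot": TCP orientation; "contact_force": force on the tool from outside, world axes, zero at the start; "torque": the same for the moment, N m; "opening": finger opening in m; "grip_force": force on a finger pad.
Only numpy, scipy, OpenCV 4.12 (cv2) and the standard library are available. Lean on these libraries where they do the work, as an engineer would, in place of code of your own. Each camera call takes 0.05 s, during which the arm holds its last target. There are 200 camera calls.

### The job

Take the round model tray that holds the plaster tooth cast by the tray, without touching the plaster, set it fully down over the upright spindle of the model lifter and let it go. Then swing the lifter's cam lever up to the cam's highest lift, where the lever stands upright, so that the cast is pushed up in its tray, and finish while still holding the lever there by its grip (it springs back when let go, and past upright the lift falls again). Leave the spare tray, bowl, brush and tin where they are.

Things in the scene. Friction and masses are not known exactly. Their poses are not given: they have to be found in the camera images.
- lifter: Model lifter, fixed: light grey metal device on a dark foot 116 x 98 mm. Top plate 100 x 86 mm, its top 62 mm above the bench; on it a round boss 60 mm wide, flat top at 70 mm (the tray's seat), with the upright spindle in its middle. Origin: underside, on the spindle's axis; z up; the lever is on its +y side and at rest lies towards its -x. Turned up to 0.35 rad.
- spindle_top (a point): Centre of the top of the upright hollow spindle: a steel post 30 mm in diameter that rises 17 mm from the boss to 87 mm above the bench, its top edge chamfered to 25 mm over the last 4 mm.
- plunger: The brass plunger, 20 mm in diameter and 40 mm long, standing loose in the spindle on the lever's eccentric; its top is 0.5 mm below the spindle's top at rest and rises 10 mm with the lever at the highest lift. Origin: centre of its underside, 46 mm above the bench at rest, 56 mm at the highest lift. Nothing to grasp.
- lever (a joint): Cam lever's angle (rad) about its level shaft (the lifter's y). 0 at rest: lever towards the lifter's -x, 0.17 rad above level. Grows as it swings up. The lift rises up to 1.40, lever upright, and falls beyond; stop at 2.1. A return spring and its weight pull it back to 0 all the way, with 2 to 3.5 N at the grip.
- shaft (a point): Point on the axis of the lever's shaft, 26 mm above the bench, 88 mm to the lifter's +y side of the spindle's axis, that is in the plane in which the middle of the grip swings.
- grip: The lever's grip: black round bar 16 mm thick, 54 mm long, parallel to the shaft (lifter's y), 110 mm from the shaft's axis at the lever's end; it spins freely on its pin, so its x and z axes mean nothing. Origin: its middle, 45 mm above the bench at rest, 136 mm when upright. The flat lever arm lies 30 to 38 mm from the origin, on the lifter's side.
- tray: Round blue plastic model tray that holds the cast: 66 mm in diameter (its facets make it 64 to 68 mm), 30 mm high. Floor 18 mm thick with a 33 mm bore through its middle (1.5 mm clearance round the spindle); above it a rim 12 mm high, 3.5 mm thick. Origin: centre of the underside, z up; its turn does not matter. 40 to 85 g. On the bench; seated, its underside is 70 mm above the bench.
- cast: Plaster tooth cast lying loose in the tray: round base 56 mm wide, 13 mm high, with a horseshoe of teeth, 26 mm high in all (14 mm above the tray's rim, 5 mm inside its outer wall). 60 to 125 g. Origin: centre of its underside, 18 mm above the tray's underside when home, 26.5 mm at full lift.
- spare_tray: An empty tray of the same kind (no cast in it). Bystander. Origin: centre of the underside. Which of the two places on the bench it has varies.
- bowl: Dark rubber mixing bowl, 112 mm across, 62 mm high. Bystander. Origin: centre of the underside.
- brush: Brush 170 mm long lying on the bench. Bystander. Origin under its middle.
- wax_tin: Flat closed metal tin, 72 mm across and 26 mm high. Bystander. Origin: centre of the underside.
Mind the look-alikes: they are no part of the job. What is shaped like the tray but red or turquoise is not meant. Leave any green look-alike of the cast alone.

How it is judged:
On the way, in this order (a step that is already met when the one before it is completed fails the run):
1. the tray, with the cast lying home in it, sits fully down on the boss over the spindle and is let go, the lever still down (horizontal distance between tray and lifter below 0.003 m and z of tray in the frame of lifter below 0.0725 m and angle between tray's own z axis and vertical below 0.05 rad and contact force between the fingers and tray below 0.2 N and contact force between the fingers and cast below 0.2 N and z of cast in the frame of tray below 0.0205 m and value of joint lever below 0.15 rad), for 0.2 s.
2. the lever is held at the cam's highest lift and the cast stands raised in the seated tray (horizontal distance between tray and lifter below 0.003 m and z of tray in the frame of lifter below 0.0725 m and angle between tray's own z axis and vertical below 0.05 rad and value of joint lever between 1.26 and 1.54 rad and z of cast in the frame of tray between 0.0245 and 0.03 m and horizontal distance between cast and tray below 0.004 m and angle between cast's own z axis and vertical below 0.2 rad and contact force between the fingers and grip above 0.5 N), for 0.3 s.
At the end, for the whole second after the job is handed in: Tray on the boss over the spindle (within 3 mm of centre, 2.5 mm of the seat, upright), cast standing on the plunger in it, up at least 6.5 mm, upright within 0.2 rad; the fingers hold the grip (over 0.5 N), lever still at 1.40 +- 0.14 rad, plunger up 8.5 mm or more; tray and cast not touched (all of step 2 and contact force between the fingers and tray below 0.2 N and contact force between the fingers and cast below 0.2 N and contact force between cast and plunger above 0.2 N and z of plunger in the frame of lifter above 0.0545 m and velocity of joint lever between -0.1 and 0.1 rad/s and linear speed of cast below 0.02 m/s); the arm keeps its last pose, push and grip.
It fails at once if the fingers touch the plaster (over 2 N) (contact force between the fingers and cast above 2 N).
It fails at once if the cast is tipped, or comes out of its tray (angle between cast's own z axis and vertical above 0.5 rad or distance between cast and tray above 0.036 m).
It fails at once if the spare tray, bowl, brush or tin is shifted by more than 15 mm (distance of any of spare_tray, bowl, brush, wax_tin from where it was at the start of the episode above 0.015 m).
It also fails if it takes over 53 s, if anything falls off the work surface, if the arm or the gripper's body presses on something with over 40 N, if the wrist force passes 120 N, or if a joint passes its speed limit or range.

## Working session

There is one attempt and no reset: what is moved stays moved. The work goes in short steps, Python scripts to look and compute and a tool call to move; the robot and the scene stay as the last step left them, time stands still between calls to the robot, and variables do not carry over. Pictures are saved under pics/ and viewed, at most 10 in all, crops included, and the job is handed in when it is done.

Besides the shell and the picture viewer there is one more tool, called after ">>>" as name(argument=value, ...), one argument or row to a line, values as JSON. step_arm: Moves the arm, as the interface text tells. Its arguments: {"type":"object","properties":{"plan":{"type":"array","items":{"type":"array","items":{"type":"number"}}},"grip_force":{"type":"number"}},"required":["plan"]}

```bash
ls; mkdir -p pics
cat > h.py <<'E'
from cell import *
import numpy as np, cv2
def pts(c):
    v,u=np.mgrid[0:480,0:640]; z=c["range_z"]
    P=np.stack([(u-c["cx"])/c["fx"]*z,(v-c["cy"])/c["fy"]*z,z],-1)
    return (P-np.array(c["t"]))@np.array(c["R"])   # R^T (P-t)
def save(n,img): cv2.imwrite(n,cv2.cvtColor(img,cv2.COLOR_RGB2BGR))
E
python3 - <<'E'
from h import *
import pickle
s=observe(); print({k:np.round(v,3) for k,v in s.items()})
for n in("top","side"):
    c=read_camera(n); save(f"pics/{n}0.png",c["img"]); pickle.dump(c,open(n+".pkl","wb")); print(n,-np.array(c["R"]).T@c["t"],c["fx"])
E
```

```text
pics
{'time': np.float64(0.0), 'qpos': array([-1.466,  0.343,  1.525, -0.   ,  1.275, -0.146]), 'qvel': array([ 0.001, -0.001, -0.001, -0.001,  0.   , -0.   ]), 'joint_efforts': array([ 1.0000e-03, -4.3123e+01, -2.4422e+01,  7.2000e-02,  5.6000e-02,
       -0.0000e+00]), 'tool_pos': array([ 0.13 , -0.508,  0.226]), 'tool_rot': array([-3.14 , -0.   ,  0.251]), 'contact_force': array([1.177, 0.405, 0.086]), 'torque': array([0.02 , 0.03 , 0.001]), 'grip_force': np.float64(0.0), 'opening': np.float64(0.092)}
top [0.35035944 0.02524025 1.13057461] 481.60996670288995
side [ 0.46608369 -0.79885958  0.77921725] 500.31299270770376
```

View pics/top0.png

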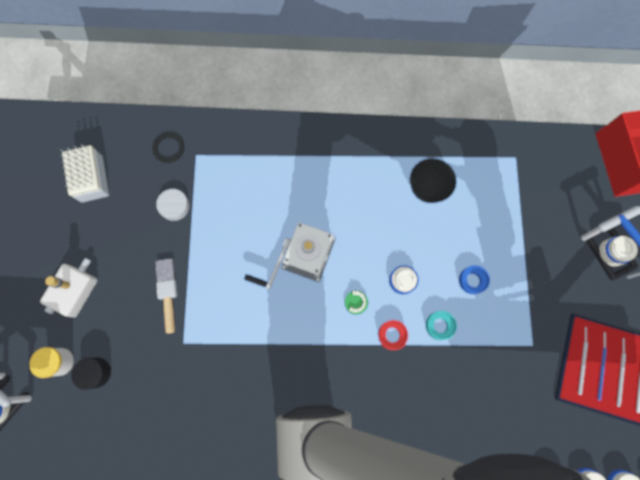

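View pics/side0.png

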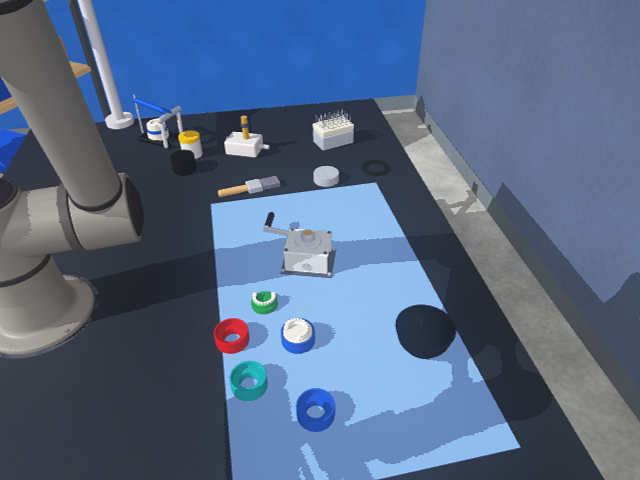

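The tray with the white cast is the blue one at top (404,280) / side (298,335). The others are the empty blue spare (474,280), red (393,335), turquoise (441,325) and the green cast (356,301). The lifter is at (308,250), with its lever grip at (257,281). I'll measure these and take one crop to confirm.

Run:
```python
from h import *
import pickle
for n in("top","side"):
    c=pickle.load(open(n+".pkl","rb")); W=pts(c); img=c["img"]; hsv=cv2.cvtColor(img,cv2.COLOR_RGB2HSV)
    cv=c["range_z"]>0
    # blue saturated
    m=((hsv[...,0]>105)&(hsv[...,0]<125)&(hsv[...,1]>170)&cv&(W[...,0]>0.2)&(W[...,0]<.7)&(abs(W[...,1])<.5)&(W[...,2]<.1)).astype(np.uint8)
    k,l,st,ce=cv2.connectedComponentsWithStats(m)
    for i in range(1,k):
        if st[i,4]>60:
            p=W[l==i]; t=p[p[:,2]>.022]
            print(n,"blue",ce[i].round(),st[i,4],p.min(0).round(3),p.max(0).round(3), (t.min(0)+t.max(0))[:2]/2 if len(t) else 0)
    wh=(hsv[...,1]<70)&(hsv[...,2]>150)&(W[...,2]>.03)&(W[...,2]<.06)&(W[...,0]>.25)&(W[...,0]<.7)&(W[...,1]<-.05)&(W[...,1]>-.4)
    p=W[wh]; print(n,"white",len(p),p.min(0).round(3),p.max(0).round(3))
    # plate
    reg=(W[...,0]>.3)&(W[...,0]<.6)&(W[...,1]>-.05)&(W[...,1]<.25)
    pl=reg&(abs(W[...,2]-.062)<.004); p=W[pl][:,:2].astype(np.float32)
    print(n,"plate",len(p),cv2.minAreaRect(p))
    b=reg&(W[...,2]>.078)&(W[...,2]<.095); p=W[b]; print(n,"spindle",len(p),p.mean(0),(p.min(0)+p.max(0))/2, np.ptp(p,axis=0))
    b=reg&(W[...,2]>.030)&(W[...,2]<.07)&(hsv[...,2]<60); p=W[b]
    if len(p): print(n,"grip",len(p),p.mean(0),cv2.minAreaRect(p[:,:2].astype(np.float32)))
c=pickle.load(open("side.pkl","rb"))
c2=pickle.load(open("top.pkl","rb"))
a=cv2.resize(c["img"][200:440,200:400],(400,480)); b=cv2.resize(c2["img"][200:360,230:500],(0,0),fx=1.48,fy=1.48)
b=cv2.copyMakeBorder(b,0,480-b.shape[0],0,0,cv2.BORDER_CONSTANT); save("pics/crop.png",np.hstack([a,b]))
```

```text
top blue [474. 279.] 360 [ 0.499 -0.361  0.014] [ 0.558 -0.299  0.036] [ 0.52862949 -0.32983888]
top white 433 [ 0.386 -0.197  0.03 ] [ 0.549 -0.05   0.049]
top plate 680 ((0.5553265810012817, 0.09743677824735641), (0.08613881468772888, 0.1932469606399536), 5.655844211578369)
top spindle 140 [0.57608133 0.05663554 0.08630021] [0.57663055 0.05674592 0.08606307] [0.02965573 0.02903866 0.01352195]
top grip 37 [0.50010546 0.17148148 0.05339312] ((0.4998088479042053, 0.1704093962907791), (0.04135900363326073, 0.004864682909101248), 73.31742858886719)
side blue [298. 344.] 359 [ 0.49  -0.205 -0.001] [ 0.553 -0.145  0.033] [ 0.52144918 -0.17489579]
side blue [315. 409.] 1172 [ 0.497 -0.369 -0.001] [ 0.561 -0.302  0.033] [ 0.52933011 -0.33516804]
side white 498 [ 0.493 -0.2    0.03 ] [ 0.549 -0.139  0.046]
side plate 472 ((0.5712409615516663, 0.05557818338274956), (0.08831560611724854, 0.08477189391851425), 72.27981567382812)
side spindle 116 [0.57827867 0.05047684 0.08484678] [0.57868653 0.05227339 0.08437356] [0.02772604 0.03144007 0.01260459]
side grip 14 [0.50062291 0.16736183 0.05071894] ((0.5007180571556091, 0.16740839183330536), (0.04591526463627815, 0.011598491109907627), 74.00263977050781)
```

View pics/crop.png

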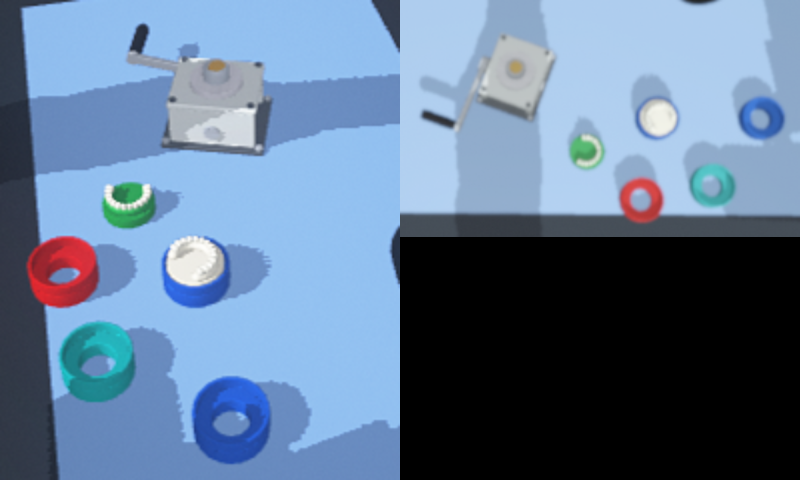

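The crop confirms it: the blue tray with the white cast is the target, and the spare is empty. I'm moving above it with the lifter-aligned yaw of about 1.28.

>>> step_arm(
  plan=[
    [-1, 0.463, -0.226, 0.03, -1.03],
    [-1, 0.463, -0.226, 0.03, -1.03],
    [-1, 0.463, -0.226, 0.03, -1.03],
    [-1, 0.463, -0.226, 0.03, -1.03],
    [-1, 0.463, -0.226, 0.03, -1.03],
    [-1, 0.463, -0.226, 0.03, -1.03],
    [-1, 0.463, -0.226, 0.03, -1.03],
    [-1, 0.463, -0.226, 0.03, -1.03],
    [-1, 0.463, -0.226, 0.03, -1.03],
    [-1, 0.463, -0.226, 0.03, -1.03],
    [-1, 0.463, -0.226, 0.03, -1.03],
    [-1, 0.463, -0.226, 0.03, -1.03],
    [-1, 0.463, -0.226, 0.03, -1.03],
  ],
)

```text
time: 1.72
tool_pos: [0.5222, -0.1757, 0.197]
tool_rot: [3.141, 0.0, 1.279]
contact_force: [0.1, 0.3, 1.1]
opening: 0.0919
grip_force: 0.0
```

```bash
cat >> h.py <<'E'
from scipy.spatial.transform import Rotation as Ro
def wrist():
    s=observe(); c=read_camera("wrist"); return s,c
def pose(s): return Ro.from_euler("xyz",s["tool_rot"]).as_matrix(), np.array(s["tool_pos"])
def ray_tool(c,u,v):
    dx=(np.asarray(u,float)-c["cx"])/c["fx"]; dy=(np.asarray(v,float)-c["cy"])/c["fy"]
    th=np.hypot(dx,dy); k=np.sin(th)/np.maximum(th,1e-9)
    d=np.stack([dx*k,dy*k,np.cos(th)],-1); T=np.array(c["T_tool_cam"])
    return T[:3,3], d@T[:3,:3].T
def to_plane(s,c,u,v,z):
    o,d=ray_tool(c,u,v); R,p=pose(s); o=R@o+p; d=d@R.T
    return o+d*((z-o[2])/d[...,2])[...,None]
def wpts(s,c):
    v,u=np.mgrid[0:480,0:640]; o,d=ray_tool(c,u,v); T=np.array(c["T_tool_cam"])
    dc=d@T[:3,:3]; P=o+d*(c["range_z"]/np.maximum(dc[...,2],1e-6))[...,None]
    R,p=pose(s); return P@R.T+p
def to_tool(s,d): R,p=pose(s); return R.T@np.asarray(d)
E
python3 - <<'E'
from h import *
import pickle
s,c=wrist(); pickle.dump((s,c),open("w1.pkl","wb")); save("pics/w1.png",c["img"])
print(grasp_offset,s["tool_pos"],s["tool_rot"],c["fx"],c["cx"],c["cy"],np.round(c["T_tool_cam"],3))
W=wpts(s,c); hsv=cv2.cvtColor(c["img"],cv2.COLOR_RGB2HSV)
m=((hsv[...,0]>105)&(hsv[...,0]<125)&(hsv[...,1]>170)&(c["range_z"]>0)).astype(np.uint8)
k,l,st,ce=cv2.connectedComponentsWithStats(m)
for i in range(1,k):
    if st[i,4]>200:
        p=W[l==i]; t=p[p[:,2]>.025]; print(ce[i].round(),st[i],p.min(0).round(3),p.max(0).round(3),(t.min(0)+t.max(0))/2 if len(t) else 0)
E
```

```text
0.0188 [ 0.5221978  -0.17566489  0.19698351] [3.14124506e+00 2.27094945e-04 1.27918082e+00] 371.64829954431775 316.4853588632406 243.07485683314138 [[ 0.    -0.964 -0.266  0.072]
 [ 1.    -0.     0.002 -0.001]
 [-0.002 -0.266  0.964 -0.158]
 [ 0.     0.     0.     1.   ]]
[315. 210.] [279 179  71  73 737] [ 0.49 -0.2   0.01] [ 0.554 -0.136  0.032] [ 0.5217263  -0.16822421  0.02869248]
[366. 366.] [ 336  350   61   30 1345] [ 0.498 -0.363  0.002] [ 0.561 -0.309  0.033] [ 0.52954391 -0.3342616   0.02877877]
```

View pics/w1.png

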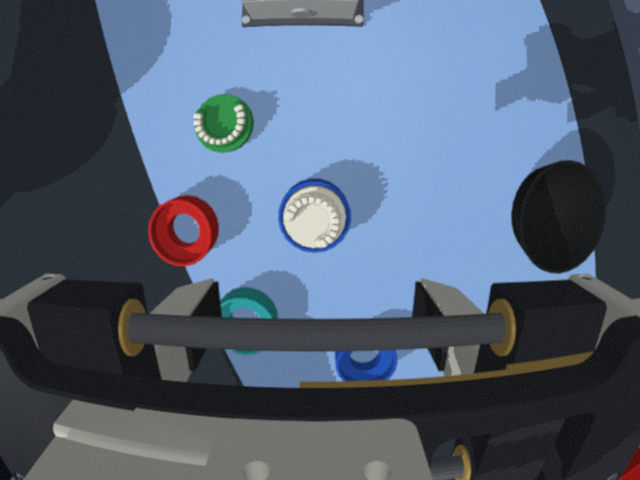

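The wrist view shows the tray with the white cast at about (315,215), free of neighbours. I'll refine its rim circle.

```bash
cat >> h.py <<'E'
def circ(p,r,lo=8):
    from scipy.optimize import least_squares
    f=least_squares(lambda q:np.hypot(p[:,0]-q[0],p[:,1]-q[1])-r,p[:,:2].mean(0),loss="soft_l1",f_scale=.001); return f.x,np.abs(f.fun).mean()
E
python3 - <<'E'
from h import *
import pickle
s,c=pickle.load(open("w1.pkl","rb"))
hsv=cv2.cvtColor(c["img"],cv2.COLOR_RGB2HSV); W=wpts(s,c)
m=((hsv[...,0]>105)&(hsv[...,0]<125)&(hsv[...,1]>170)); m[:170]=0;m[260:]=0;m[:,:270]=0;m[:,360:]=0
pr=W[m&(W[...,2]>.027)]; print(len(pr),circ(pr,.0313))
v,u=np.nonzero(m); P=to_plane(s,c,u,v,.03)
# far side outer rim edge: outer hull half seen away from camera
ct=P[:,:2].mean(0)
h=cv2.convexHull(P[:,:2].astype(np.float32))[:,0]
far=h[h[:,1]<-.165]; print(len(far),circ(far,.033))
wh=(hsv[...,1]<70)&(hsv[...,2]>120)&(W[...,2]>.025)&(W[...,2]<.035); wh[:170]=0;wh[260:]=0;wh[:,:270]=0;wh[:,360:]=0
p=W[wh];print(len(p),circ(p[np.hypot(*(p[:,:2]-ct).T)>.022],.0275),p.min(0),p.max(0))
E
```

```text
659 (array([ 0.52167321, -0.16833314]), np.float64(0.001023556711408809))
21 (array([ 0.52165928, -0.16702839]), np.float64(0.00041418654733950665))
1843 (array([ 0.52330479, -0.16495705]), np.float64(0.0027956581158131806)) [ 0.49266415 -0.19833434  0.02514649] [ 0.54947533 -0.14078081  0.03499994]
```

>>> step_arm(
  plan=[
    [-1, 0.006, -0.0025, 0.04, 0],
    [-1, 0.006, -0.0025, 0.08, 0],
    [-1, 0.006, -0.0025, 0.12, 0],
    [-1, 0.006, -0.0025, 0.13, 0],
    [-1, 0.006, -0.0025, 0.13, 0],
    [-1, 0.006, -0.0025, 0.13, 0],
  ],
)

```text
time: 2.52
tool_pos: [0.5231, -0.1689, 0.0684]
tool_rot: [3.139, 0.001, 1.281]
contact_force: [-0.1, -0.1, -0.3]
opening: 0.0917
grip_force: 0.0
```

Run:
```python
from h import *
import pickle
s,c=wrist(); pickle.dump((s,c),open("w2.pkl","wb")); save("pics/w2.png",c["img"])
print(s["tool_pos"])
hsv=cv2.cvtColor(c["img"],cv2.COLOR_RGB2HSV); W=wpts(s,c)
m=((hsv[...,0]>105)&(hsv[...,0]<125)&(hsv[...,1]>170)&(np.hypot(W[...,0]-.522,W[...,1]+.17)<.06))
v,u=np.nonzero(m); print(u.min(),u.max(),v.min(),v.max())
pr=W[m&(W[...,2]>.027)]; r=circ(pr,.0313); print(len(pr),r, pr.min(0),pr.max(0))
print("tool offset",to_tool(s,np.append(r[0],0)-s["tool_pos"]))
```

```text
[ 0.52308772 -0.16888528  0.06837824]
215 371 210 407
1542 (array([ 0.52149382, -0.16817199]), np.float64(0.0008634201030720465)) [ 0.48914329 -0.19964163  0.02701147] [ 0.55358788 -0.13564368  0.17411857]
tool offset [ 0.00026535 -0.0019362   0.06837261]
```

View pics/w2.png

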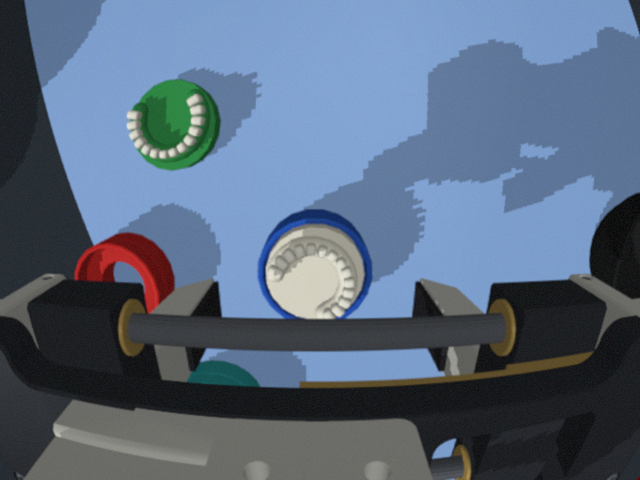

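The tray is centred between the fingers, at pixel (315,270). Next I descend and grip.

>>> step_arm(
  plan=[
    [-1, 0, -0.002, 0.03, 0],
    [-1, 0, -0.002, 0.055, 0],
    [-1, 0, -0.002, 0.064, 0],
    [-1, 0, -0.002, 0.064, 0],
    [-1, 0, -0.002, 0.064, 0],
    [1, 0, -0.002, 0.064, 0],
    [1, 0, -0.002, 0.064, 0],
    [1, 0, -0.002, 0.064, 0],
    [1, 0, -0.002, 0.064, 0],
    [1, 0, -0.002, 0.064, 0],
    [1, 0, -0.002, 0.064, 0],
  ],
  grip_force=18,
)

```text
time: 3.95
tool_pos: [0.5205, -0.1679, 0.003]
tool_rot: [3.141, 0.0, 1.281]
contact_force: [0.6, -0.2, 3.1]
opening: 0.0643
grip_force: 17.9
```

>>> step_arm(
  plan=[
    [1, 0, 0, -0.01, 0],
    [1, 0, 0, -0.03, 0],
    [1, 0, 0, -0.06, 0],
    [1, 0, 0, -0.09, 0],
    [1, 0, 0, -0.12, 0],
    [1, 0.01, 0, -0.14, 0],
    [1, 0.03, -0.002, -0.147, 0],
    [1, 0.06, -0.004, -0.147, 0],
    [1, 0.09, -0.007, -0.147, 0],
    [1, 0.12, -0.009, -0.147, 0],
    [1, 0.135, -0.01, -0.147, 0],
    [1, 0.141, -0.01, -0.147, 0],
    [1, 0.141, -0.01, -0.147, 0],
    [1, 0.141, -0.01, -0.147, 0],
  ],
)

```text
time: 5.7
tool_pos: [0.5508, -0.0305, 0.1496]
tool_rot: [-3.141, 0.0, 1.28]
contact_force: [0.5, 0.4, -1.3]
opening: 0.0648
grip_force: 17.9
```

Run:
```python
from h import *
import pickle
s,c=wrist(); pickle.dump((s,c),open("w3.pkl","wb")); save("pics/w3.png",c["img"])
p0=s["tool_pos"]; print(p0,s["tool_rot"],s["opening"],s["grip_force"])
hsv=cv2.cvtColor(c["img"],cv2.COLOR_RGB2HSV); W=wpts(s,c)
R,p=pose(s); TL=(W-p)@R
blue=((hsv[...,0]>105)&(hsv[...,0]<125)&(hsv[...,1]>170)&(np.linalg.norm(TL[...,:2],axis=-1)<.05))
b=TL[blue]; print("tray",len(b),b.min(0),b.max(0)); zt=b[:,2].min()
for zz in np.percentile(b[:,2],[2,20,50,80]): print(zz)
rim=b[b[:,2]<np.percentile(b[:,2],5)+.004]; print("rim circle tool",len(rim),circ(rim,.0313))
outer=b[(b[:,0]>0.025)]; print("outer x max",np.percentile(b[:,0],[90,98,99.5]))
reg=(W[...,0]>.5)&(W[...,0]<.66)&(W[...,1]>-.03)&(W[...,1]<.14)
sp=W[reg&(W[...,2]>.0845)&(W[...,2]<.092)]; print("sp",len(sp)); 
if len(sp): print((sp.min(0)+sp.max(0))/2,np.ptp(sp,axis=0),sp.mean(0))
bo=W[reg&(abs(W[...,2]-.070)<.0025)]; 
if len(bo): print("boss",len(bo),(bo.min(0)+bo.max(0))/2,np.ptp(bo,axis=0))
pl=W[reg&(abs(W[...,2]-.062)<.003)]
if len(pl): print("plate",len(pl),cv2.minAreaRect(pl[:,:2].astype(np.float32)))
br=W[reg&(hsv[...,0]>8)&(hsv[...,0]<28)&(hsv[...,1]>80)&(W[...,2]>.08)]
if len(br): print("brass",len(br),(br.min(0)+br.max(0))/2,np.ptp(br,axis=0))
```

```text
[ 0.55075132 -0.03053693  0.14960238] [-3.14142775e+00  3.59791515e-04  1.27988882e+00] 0.06482852359873519 17.94885782059282
tray 4186 [-0.02515061 -0.03323387 -0.10065162] [ 0.03316927  0.03143112 -0.00056524]
-0.028155414163882328
-0.0272119786413667
-0.025927083090791562
-0.013600161369860836
rim circle tool 2418 (array([ 0.00023914, -0.00086812]), np.float64(0.0008593068215220639))
outer x max [0.03213284 0.03256888 0.03271661]
sp 1535
[0.57743891 0.05574626 0.08672822] [0.02804577 0.02868517 0.0044404 ] [0.5778126  0.05537186 0.08634973]
boss 4855 [0.57731969 0.05570266 0.07002427] [0.06005592 0.05938252 0.00474367]
plate 11988 ((0.5771017074584961, 0.055732324719429016), (0.08644846081733704, 0.10033822804689407), 72.5610580444336)
brass 5007 [0.57215247 0.01780797 0.19483472] [0.10080172 0.0946479  0.22588028]
```

View pics/w3.png

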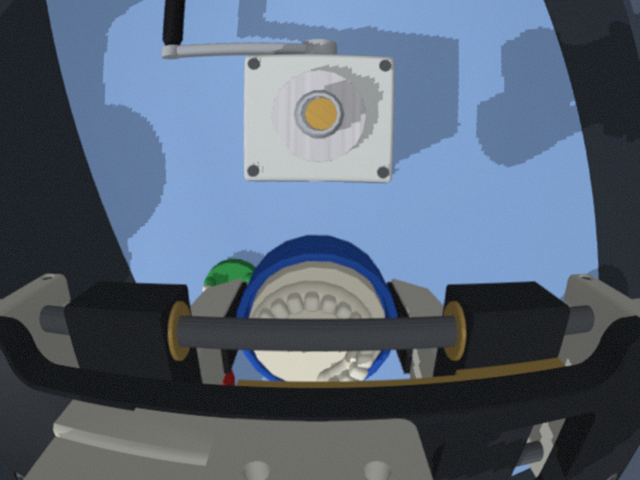

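The wrist view shows the tray held level, with the spindle at (319,113) and the lever with its grip at top left (173,25). I'll move over the spindle and lower.

>>> step_arm(
  plan=[
    [1, 0.02, 0, 0, 0.013],
    [1, 0.05, 0.001, 0, 0.013],
    [1, 0.075, 0.0012, 0.01, 0.013],
    [1, 0.088, 0.0012, 0.025, 0.013],
    [1, 0.09, 0.0012, 0.04, 0.013],
    [1, 0.09, 0.0012, 0.05, 0.013],
    [1, 0.09, 0.0012, 0.056, 0.013],
    [1, 0.09, 0.0012, 0.056, 0.013],
    [1, 0.09, 0.0012, 0.06, 0.013],
    [1, 0.09, 0.0012, 0.064, 0.013],
    [1, 0.09, 0.0012, 0.066, 0.013],
    [1, 0.09, 0.0012, 0.066, 0.013],
  ],
)

```text
time: 7.25
tool_pos: [0.5777, 0.0562, 0.0836]
tool_rot: [-3.141, 0.0, 1.268]
contact_force: [-0.1, 1.8, -1.2]
opening: 0.0644
grip_force: 17.9
```

>>> step_arm(
  plan=[
    [1, 0, 0, 0.003, 0],
    [1, 0, 0, 0.006, 0],
    [1, 0, 0, 0.008, 0],
    [1, 0, 0, 0.009, 0],
    [1, 0, 0, 0.01, 0],
    [1, 0, 0, 0.01, 0],
    [1, 0, 0, 0.01, 0],
  ],
)

```text
time: 8.12
tool_pos: [0.5778, 0.0561, 0.0738]
tool_rot: [3.141, 0.0, 1.268]
contact_force: [0.2, -0.2, -1.4]
opening: 0.0643
grip_force: 17.9
```

>>> step_arm(
  plan=[
    [1, 0, 0, 0.001, 0],
    [1, 0, 0, 0.0015, 0],
    [1, 0, 0, 0.0015, 0],
  ],
)

```text
time: 8.5
tool_pos: [0.5779, 0.0562, 0.073]
tool_rot: [3.141, -0.0, 1.268]
contact_force: [-2.1, 0.0, 5.5]
opening: 0.0646
grip_force: 17.9
```

>>> step_arm(
  plan=[
    [0.2, 0, 0, 0, 0],
    [-0.5, 0, 0, 0, 0],
    [-1, 0, 0, 0, 0],
    [-1, 0, 0, 0, 0],
    [-1, 0, 0, 0, 0],
    [-1, 0, 0, 0, 0],
  ],
)

```text
time: 9.25
tool_pos: [0.5778, 0.0561, 0.0721]
tool_rot: [-3.142, 0.0, 1.268]
contact_force: [0.4, 0.2, 0.5]
opening: 0.0916
grip_force: 0.0
```

Seated and released. I'll lift away and look from above the lever.

>>> step_arm(
  plan=[
    [-1, 0, 0, -0.02, 0],
    [-1, 0, 0, -0.06, 0],
    [-1, 0, 0, -0.1, 0],
    [-1, 0, 0, -0.12, 0],
    [-1, 0.02, -0.04, -0.12, 0],
    [-1, 0.05, -0.08, -0.12, 0],
    [-1, 0.08, -0.108, -0.12, 0],
    [-1, 0.088, -0.108, -0.11, 0],
    [-1, 0.088, -0.108, -0.1, 0],
    [-1, 0.088, -0.108, -0.1, 0],
    [-1, 0.088, -0.108, -0.1, 0],
  ],
)

```text
time: 10.62
tool_pos: [0.5014, 0.1714, 0.172]
tool_rot: [-3.141, 0.0, 1.266]
contact_force: [0.3, 0.6, 0.5]
opening: 0.0919
grip_force: 0.0
```

Run:
```python
from h import *
import pickle
s,c=wrist(); save("pics/w4.png",c["img"]); R,p=pose(s); print(p,s["tool_rot"])
hsv=cv2.cvtColor(c["img"],cv2.COLOR_RGB2HSV); W=wpts(s,c); TL=(W-p)@R
g=(hsv[...,2]<70)&(W[...,2]>.035)&(W[...,2]<.07)&(np.linalg.norm(W[...,:2]-[.5,.172],axis=-1)<.06)
q=TL[g]; print("grip tool",len(q),q.min(0),q.max(0),cv2.minAreaRect(q[:,:2].astype(np.float32)), W[g][:,2].max())
ct=read_camera("top"); Wt=pts(ct); h=cv2.cvtColor(ct["img"],cv2.COLOR_RGB2HSV)
cs=read_camera("side"); Ws=pts(cs); h2=cv2.cvtColor(cs["img"],cv2.COLOR_RGB2HSV)
for n,WW,hh in(("top",Wt,h),("side",Ws,h2)):
    m=(hh[...,0]>105)&(hh[...,0]<125)&(hh[...,1]>170)&(np.hypot(WW[...,0]-.577,WW[...,1]-.056)<.05)&(WW[...,2]>.06)
    if m.sum(): q=WW[m]; print(n,m.sum(),q.min(0),q.max(0))
a=np.hstack([c["img"],cs["img"][150:390,200:440].repeat(2,0).repeat(2,1)]); save("pics/w4.png",cv2.resize(a,(800,343)))
```

```text
[0.5014024  0.17144968 0.1719921 ] [-3.14138070e+00  3.62284221e-04  1.26633629e+00]
grip tool 1175 [-0.0292311  -0.00818788  0.11736049] [0.02612829 0.00539062 0.12875668] ((-0.0015412643551826477, -0.001295509748160839), (0.05534270405769348, 0.013576778583228588), 0.29108354449272156) 0.05463990404716307
side 297 [0.54558944 0.01917619 0.07076351] [0.60788974 0.07550083 0.10153621]
```

View pics/w4.png

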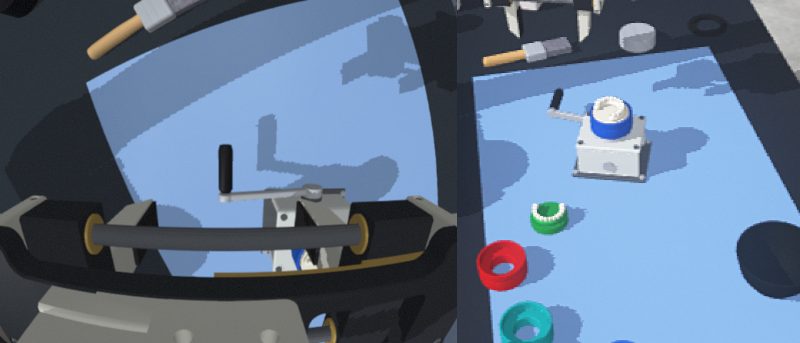

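The tray is seated (rim at about 101 mm, upright). The grip is at wrist pixel (225,168) in the picture, almost under the TCP. I'll descend and grip.

>>> step_arm(
  plan=[
    [-1, 0.002, -0.001, 0.04, 0],
    [-1, 0.002, -0.001, 0.08, 0],
    [-1, 0.002, -0.001, 0.12, 0],
    [-1, 0.002, -0.001, 0.14, 0],
    [-1, 0.002, -0.001, 0.146, 0],
    [-1, 0.002, -0.001, 0.146, 0],
    [1, 0.002, -0.001, 0.146, 0],
    [1, 0.002, -0.001, 0.146, 0],
    [1, 0.002, -0.001, 0.146, 0],
    [1, 0.002, -0.001, 0.146, 0],
    [1, 0.002, -0.001, 0.146, 0],
    [1, 0.002, -0.001, 0.146, 0],
    [1, 0.002, -0.001, 0.146, 0],
    [1, 0.002, -0.001, 0.146, 0],
  ],
  grip_force=25,
)

```text
time: 12.52
tool_pos: [0.5008, 0.1745, 0.0262]
tool_rot: [3.141, 0.0, 1.268]
contact_force: [8.1, -4.6, -2.1]
opening: 0.0166
grip_force: 5.5
```

>>> step_arm(
  plan=[
    [1, 0, 0.001, 0, 0],
    [1, 0, 0.001, 0, 0],
    [1, 0, 0.001, 0, 0],
  ],
)

```text
time: 12.9
tool_pos: [0.5014, 0.1743, 0.0262]
tool_rot: [-3.141, 0.0, 1.268]
contact_force: [-1.9, 0.8, 1.2]
opening: 0.0151
grip_force: 25.0
```

>>> step_arm(
  plan=[
    [1, 0, 0.0024, -0.0107, 0],
    [1, 0, 0.0058, -0.0212, 0],
    [1, 0, 0.0103, -0.0312, 0],
    [1, 0, 0.0158, -0.0408, 0],
    [1, 0, 0.0222, -0.0497, 0],
    [1, 0, 0.0294, -0.058, 0],
    [1, 0, 0.0294, -0.058, 0],
  ],
)

```text
time: 13.78
tool_pos: [0.5301, 0.1653, 0.0849]
tool_rot: [3.141, -0.0, 1.267]
contact_force: [-2.7, 3.2, -0.8]
opening: 0.0152
grip_force: 25.0
```

>>> step_arm(
  plan=[
    [1, 0, 0.0081, -0.0075, 0],
    [1, 0, 0.0168, -0.0141, 0],
    [1, 0, 0.0262, -0.0199, 0],
    [1, 0, 0.0361, -0.0247, 0],
    [1, 0, 0.0464, -0.0285, 0],
    [1, 0, 0.0571, -0.0312, 0],
    [1, 0, 0.0679, -0.0328, 0],
    [1, 0, 0.0734, -0.0333, 0],
    [1, 0, 0.0789, -0.0334, 0],
    [1, 0, 0.0789, -0.0334, 0],
    [1, 0, 0.0789, -0.0334, 0],
    [1, 0, 0.0789, -0.0334, 0],
  ],
)

```text
time: 15.28
tool_pos: [0.6049, 0.142, 0.1178]
tool_rot: [3.141, -0.0, 1.268]
contact_force: [-3.1, 0.0, 3.6]
opening: 0.0153
grip_force: 25.0
```

Run:
```python
from h import *
s=observe(); R,p=pose(s); g=p-R[:,2]*grasp_offset
Rl=Ro.from_euler("z",-.304).as_matrix(); print("grip in lifter",Rl.T@(g-[.5774,.0557,0]),s["contact_force"],s["grip_force"],s["qvel"].round(3))
c=read_camera("side"); W=pts(c); h=cv2.cvtColor(c["img"],cv2.COLOR_RGB2HSV)
near=np.hypot(W[...,0]-.577,W[...,1]-.056)<.045
m=near&(h[...,0]>105)&(h[...,0]<125)&(h[...,1]>170)&(W[...,2]>.06); q=W[m]; print("tray",q.min(0),q.max(0))
w=W[near&(h[...,1]<60)&(W[...,2]>.105)&(W[...,2]<.14)]; print("cast top",np.percentile(w[:,2],[50,90,99]))
save("pics/s5.png",cv2.resize(c["img"][120:320,200:400],(600,600)))
```

```text
grip in lifter [0.00041469 0.09058736 0.13660486] [-3.05103229  0.00466005  3.62285954] 24.999934136867523 [ 0.002 -0.     0.001  0.     0.001  0.001]
tray [0.54558035 0.01741359 0.07089317] [0.60875943 0.06377359 0.10256899]
cast top [0.11202736 0.12152375 0.12391236]
```

View pics/s5.png

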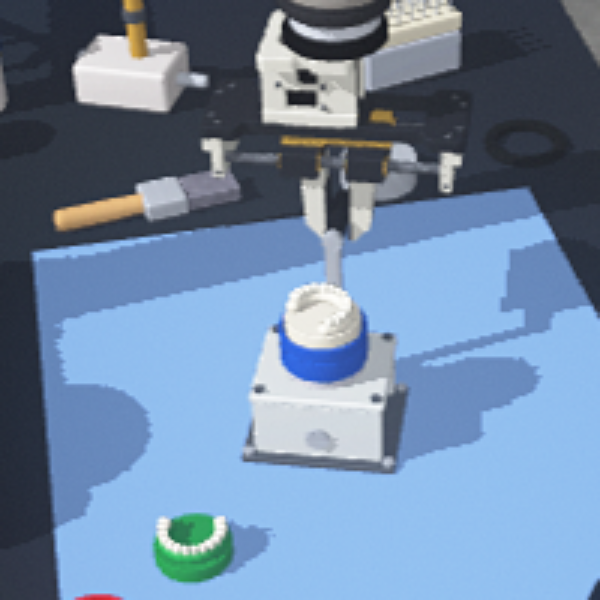

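The lever stands upright at about (333,255) with the fingers on the grip. The cast is raised, its top at about 122–124 mm, and the tray is seated. I'll settle briefly and hand in.

>>> step_arm(
  plan=[
    [1, 0, 0, 0, 0],
    [1, 0, 0, 0, 0],
    [1, 0, 0, 0, 0],
    [1, 0, 0, 0, 0],
  ],
)

```text
time: 15.82
tool_pos: [0.605, 0.142, 0.1177]
tool_rot: [3.141, 0.0, 1.268]
contact_force: [-1.1, 2.3, 5.4]
opening: 0.015
grip_force: 25.0
```

```bash
python3 -c "
from cell import *
print(hand_in())"
```

```text
the job is handed in; nothing more can be done
None
```

I handed the job in at about 16 s with the tray seated on the spindle, the cast raised and the lever held upright by its grip; the hand-in returned no verdict.

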